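# Close the dispensary tubs with their own lids

### The job

Close both medicine tubs, each with the lid of its own colour, fully home: a lid only drops down when its lugs find the gaps in the tub's collar, so turn it until it does and never force it. The carton left lying on one of the tubs goes into the green tray, flat on its floor and the same way up as now; leave the bottle, the tape roll and the calculator where they are.

Things in the scene. Friction and masses are not known exactly. Their poses are not given: they have to be found in the camera images.
- tub_blue: Open blue tub, 98 mm diameter, on a black foot of 112 mm stuck to the table: it does not move. Origin: centre of its underside, z up. Shoulder at 50 mm; on it a white collar to 60 mm (full height). Mouth 79 mm across, inner floor at 12 mm. Its yaw says nothing about where the collar's gaps are.
- tub_yellow: Open yellow tub, 98 mm diameter, on a black foot of 112 mm stuck to the table: it does not move. Origin: centre of its underside, z up. Shoulder at 50 mm; on it a white collar to 60 mm (full height). Mouth 79 mm across, inner floor at 12 mm. Its yaw says nothing about where the collar's gaps are.
- lid_blue: Loose blue lid, about 0.2 kg, right way up on the table, 52 mm high. Origin: centre of the plug's underside, z up. Plug 75 mm across, 0 to 18 mm up, tapering to 60 mm in its lowest 8 mm; disc 100 mm across, 18 to 24 mm up; grip bar on top. Four lugs (12 mm wide, radius 39 to 48 mm) hang 8 mm below the disc at the lid's +x, +y, -x, -y. Either lid fits either tub: match the colour.
- lid_yellow: Loose yellow lid, about 0.2 kg, right way up on the table, 52 mm high. Origin: centre of the plug's underside, z up. Plug 75 mm across, 0 to 18 mm up, tapering to 60 mm in its lowest 8 mm; disc 100 mm across, 18 to 24 mm up; grip bar on top. Four lugs (12 mm wide, radius 39 to 48 mm) hang 8 mm below the disc at the lid's +x, +y, -x, -y. Either lid fits either tub: match the colour.
- tub_blue_mouth (a point): Centre of the blue tub's mouth, at the collar's top, 60 mm up. The collar is four arcs (radius 39 to 48 mm, 10 mm high, 62 degrees each) with four 28 degree gaps between, 90 degrees apart, at an angle that is different each time: look from above while the tub is open, or find them by feel, turning the lid. The collar itself does not turn.
- tub_yellow_mouth (a point): Centre of the yellow tub's mouth, at the collar's top, 60 mm up. The collar is four arcs (radius 39 to 48 mm, 10 mm high, 62 degrees each) with four 28 degree gaps between, 90 degrees apart, at an angle that is different each time: look from above while the tub is open, or find them by feel, turning the lid. The collar itself does not turn.
- lid_blue_bar (a point): Centre of the blue lid's grip bar, 38 mm above the lid's origin. The bar runs along the lid's x: 64 mm long, 14 mm thick (y), from 24 to 52 mm up. With lugs riding on the collar the lid stands 8 mm proud (lid origin 50 mm above the tub's); turned loosely it drops by its own weight at the gaps (about 3 degrees of play), within a quarter turn. Home: lid origin 42 mm above the tub's.
- lid_yellow_bar (a point): Centre of the yellow lid's grip bar, 38 mm above the lid's origin. The bar runs along the lid's x: 64 mm long, 14 mm thick (y), from 24 to 52 mm up. With lugs riding on the collar the lid stands 8 mm proud (lid origin 50 mm above the tub's); turned loosely it drops by its own weight at the gaps (about 3 degrees of play), within a quarter turn. Home: lid origin 42 mm above the tub's.
- carton: White cardboard medicine carton with a red band, 112 mm (x) by 45 mm (y) by 28 mm high, about 80 g, lying flat across the mouth of the yellow tub, on its collar. Origin: centre of its underside, z up.
- tray: Shallow green open tray, fixed to the table, outside 125 mm (its x) by 200 mm (its y) by 24 mm high, walls 4 mm, floor 4 mm thick. Origin: centre of its underside, z up.
- bottle: Amber bottle standing upright, 52 mm in diameter, 115 mm tall, a bystander. Origin: centre of its underside.
- tape_roll: Roll of white tape lying flat, 90 mm in diameter, 22 mm high, a bystander. Origin: centre of its underside.
- calculator: Grey desk calculator, 150 mm (x) by 100 mm (y) by 25 mm high, a bystander. Origin: centre of its underside.
There are look-alikes about, which are no part of the job. Leave any pink look-alike of the lid_blue alone.

How it is judged:
At the end, for the whole second after the job is handed in: Each lid is on the tub of its own colour, fully home: its origin 38 to 45 mm above the tub's, within 6 mm of its axis, tilted under 0.06 rad, at rest. The carton lies flat (within 0.1 rad), at rest on the tray's floor: its origin inside the tray, under 10 mm above the tray's (z of lid_blue in the frame of tub_blue between 0.038 and 0.045 m and horizontal distance between lid_blue and tub_blue below 0.006 m and angle between each of lid_blue, lid_yellow's own z axis and vertical below 0.06 rad and linear speed of each of lid_blue, lid_yellow, carton below 0.02 m/s and z of lid_yellow in the frame of tub_yellow between 0.038 and 0.045 m and horizontal distance between lid_yellow and tub_yellow below 0.006 m and z of carton in the frame of tray below 0.01 m and angle between carton's own z axis and vertical below 0.1 rad and x of carton in the frame of tray between -0.055 and 0.055 m and y of carton in the frame of tray between -0.09 and 0.09 m); the robot touches nothing.
It fails at once if the blue lid was forced: pressed or wrenched against a tub with more than 80 N (contact force between lid_blue and tub_blue above 80 N or contact force between lid_blue and tub_yellow above 80 N).
It fails at once if the yellow lid was forced: pressed or wrenched against a tub with more than 80 N (contact force between lid_yellow and tub_blue above 80 N or contact force between lid_yellow and tub_yellow above 80 N).
It fails at once if the bottle was pushed more than 30 mm from its place (distance of bottle from where it was at the start of the episode above 0.03 m).
It fails at once if the tape roll was pushed more than 30 mm from its place (distance of tape_roll from where it was at the start of the episode above 0.03 m).
It fails at once if the calculator was pushed more than 30 mm from its place (distance of calculator from where it was at the start of the episode above 0.03 m).
It also fails if it takes over 72 s, if anything falls off the work surface, if the arm or the gripper's body presses on something with over 40 N, if the wrist force passes 120 N, or if a joint passes its speed limit or range.

### The arm

A 6-joint arm with a two-finger parallel gripper is mounted at the origin on the work surface. World frame = base frame: x ahead of the robot, y to its left, z up, the work surface at z = 0. Lengths are in m, angles in rad, forces in N, time in s.
With the tool pointing down it reaches from about 0.275 to 0.725 m from the base axis. Payload 15.9 kg.
Tool frame: the origin (TCP) lies on the centre line of the jaws, within the pads' length; the fingertips stand 19 mm ahead of it and the grasp point (between the pads) is the TCP; z points along the fingers, y is the line along which they close (so a half turn about z gives the same grasp; the last joint's range is limited). The gripper opens to 85 mm and grips with 20 to 120 N. Pads are 22 mm wide; open, the fingers measure 114 mm over their backs; the gripper's body (76 mm by 85 mm) begins 54 mm behind the grasp point. The pads swing forward as they close: fully open they stand 13 mm farther back than shut.
Start: joints at [1.16, 0.213, -0.034, 1.323, 0, 1.571], TCP at [0.2, 0.458, 0.25] pointing down, gripper open.
Joint ranges: [-2.98, 2.98], [-0.74, 1.72], [-1.14, 1.35], [-2.1, 2.04], [-1.57, 1.44], [-3.14, 3.14]. Speed limits (rad/s): [1.89, 1.89, 2.39, 2.57, 3.14, 3.14].

### API

Orientations are given as a unit quaternion [w, x, y, z].
In Python, from cell import r gives the robot as it stands.
- The arm moves only by the shell command python3 -m crank 'ROWS' [FORCE]. ROWS is JSON, one flat list of numbers, 5 for each row, row after row: the shift along the tool's x, y, z normalised to -1 to 1, where 1 is 0.75 m, then the turn about the tool's z normalised to -1 to 1, where 1 is 45 degrees, then the closure, from -1 (fully open) to 1 (shut). In form: [tx, ty, tz, roll, fingers, tx, ty, tz, roll, fingers, ...]. A call has 1 to 8 rows; each row is the pose to reach, as a shift and turn from the pose commanded when the call began, along the tool's axes at that moment; what a row does not reach only later rows make up. A row lasts 1/8 s, in which the tool goes at most 62.5 mm and 10.7 degrees, less where a joint would pass 70% of its speed; a pose out of reach is approached as far as the arm can. A call with a number of a shift or a turn outside -1 to 1 is refused whole. A call with a gripper value outside its range is refused whole. The fingers move at their own pace and stop on an object; FORCE is the grip in N (left out, the last holds). Time passes only in rows, so rows that repeat a pose let the fingers close. It gives the time, the measured TCP pose, the force, the opening and the grip force at its end, in the units of the state.
- r.state(): the state, without advancing time (a new reading comes with each control period).
- r.camera(name): name is "scene" or "top"; returns the picture (384x512x3 uint8, red, green, blue); there is no depth.
- r.camera_info(name): a dict with "fx", "fy", "cx", "cy" (pixels), "distortion" ([k1, k2, p1, p2, k3] as OpenCV has them; the pictures are not rectified), "view" (4x4, takes a point from world to camera coordinates). Camera axes: x right, y up, looking along -z (the intrinsics and any distortion apply to the point x, -y, -z); pixel columns grow to the right and rows downward; lengths in m; the calibration is good to about 2 mm. A picture is of the moment at which its call begins. camera_info takes no time and is no camera call.
- r.finish_job(): hands the job in; it is judged then, once.
The state is a dict: "time_s": time; "joint_positions": joint angles; "qvel": joint speeds; "effort": joint torques, N m; "tcp_pos": TCP position; "eef_rot": TCP orientation; "contact_force": force on the tool from outside, world axes, zero at the start; "torque": the same for the moment, N m; "opening": finger opening in m; "gripper_force": force on a finger pad.
Only numpy, scipy, OpenCV 4.12 (cv2) and the standard library are available. Lean on these libraries where they do the work, as an engineer would, in place of code of your own. Each camera call takes 0.05 s, during which the arm holds its last target. There are 200 camera calls.

## Working session

There is one attempt and no reset: what is moved stays moved. The work goes in short steps, Python scripts to look and compute and a shell command to move; the robot and the scene stay as the last step left them, time stands still between calls to the robot, and variables do not carry over. Pictures are saved under pics/ and viewed, at most 10 in all, crops included, and the job is handed in when it is done.

```bash
ls; mkdir -p pics
python3 - <<'E'
from cell import r
import cv2,numpy as np
for n in("top","scene"):
    im=r.camera(n); cv2.imwrite(f"pics/{n}0.png",cv2.resize(im[:,:,::-1],(800,600),interpolation=cv2.INTER_CUBIC)); np.save(f"{n}0.npy",im)
    i=r.camera_info(n); print(n,{k:np.round(v,4).tolist() for k,v in i.items()})
print(r.state())
E
```

```text
pics
top {'fx': 365.4102, 'fy': 365.4102, 'cx': 255.442, 'cy': 188.1366, 'distortion': [0.0394, 0.0, 0.0, 0.0, 0.0], 'view': [[0.0056, -0.9999, -0.0128, 0.0347], [0.9973, 0.0046, 0.0732, -0.5285], [-0.0731, -0.0131, 0.9972, -1.0394], [0.0, 0.0, 0.0, 1.0]]}
scene {'fx': 444.8738, 'fy': 444.8738, 'cx': 249.1511, 'cy': 199.6786, 'distortion': [0.0137, 0.0, 0.0, 0.0, 0.0], 'view': [[0.5282, 0.849, 0.0105, -0.3148], [-0.7349, 0.4509, 0.5065, 0.3644], [0.4253, -0.2753, 0.8622, -1.4257], [0.0, 0.0, 0.0, 1.0]]}
{'time_s': 0.1, 'joint_positions': array([ 1.16001022e+00,  2.13321848e-01, -3.49859126e-02,  1.32349165e+00,
        2.96567803e-06,  1.57079404e+00]), 'qvel': array([ 6.07964340e-04, -2.15415469e-04,  2.08364833e-03,  1.24680653e-03,
       -6.29569161e-06,  4.57806918e-04]), 'effort': array([-4.33071791e-04, -6.87244964e+01,  4.87806308e+01,  1.21433442e-02,
       -4.91363767e-05,  2.97677070e-05]), 'tcp_pos': array([0.19955144, 0.45814491, 0.24986233]), 'eef_rot': array([-1.03742820e-04,  2.03950824e-01,  9.78981006e-01, -4.90698023e-04]), 'contact_force': array([ 0.0921649 , -0.64215494, -0.0400525 ]), 'torque': array([ 0.00320361,  0.01259333, -0.01659529]), 'gripper_force': 0.0, 'opening': 0.08559074009286759}
```

View pics/top0.png

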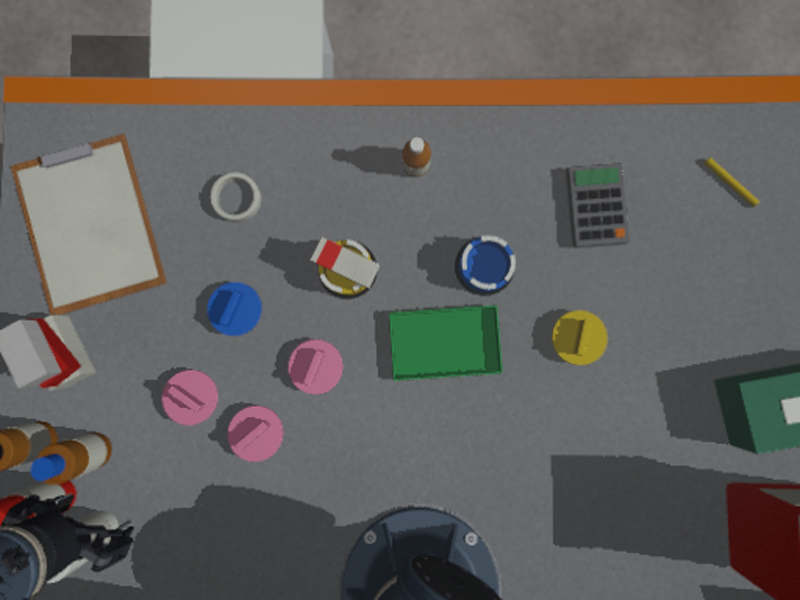

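View pics/scene0.png

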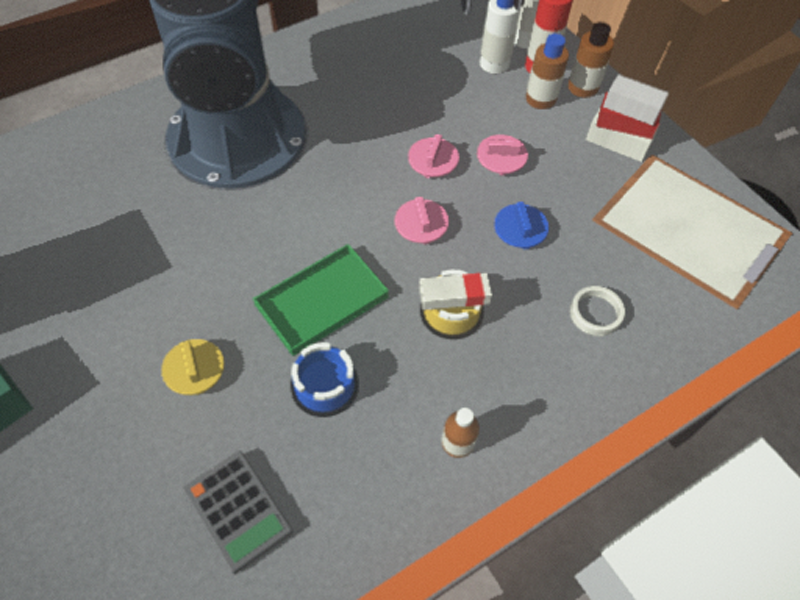

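Top view: yellow lid (580,337), blue lid (235,308). The look-alikes of the blue lid are pink, at (315,366), (190,397) and (255,433). Blue tub is at (487,264), yellow tub with the carton at (347,267), tray at (445,342). I choose the blue lid by colour and check it in rectified crops.

```bash
cat > h.py <<'E'
import cv2,numpy as np
from cell import r
def proj(n,P):
    i=r.camera_info(n);V=np.array(i["view"]);P=np.atleast_2d(P)
    c=P@V[:3,:3].T+V[:3,3];c=c*[1,-1,-1]
    K=np.array([[i["fx"],0,i["cx"]],[0,i["fy"],i["cy"]],[0,0,1]])
    return cv2.projectPoints(c,np.zeros(3),np.zeros(3),K,np.array(i["distortion"]))[0][:,0]
def unproj(n,uv,z):
    i=r.camera_info(n);V=np.array(i["view"])
    K=np.array([[i["fx"],0,i["cx"]],[0,i["fy"],i["cy"]],[0,0,1]])
    p=cv2.undistortPoints(np.array([[uv]],float),K,np.array(i["distortion"]))[0,0]
    d=V[:3,:3].T@np.array([p[0],-p[1],-1]);C=-V[:3,:3].T@V[:3,3]
    return C+d*(z-C[2])/d[2]
def ortho(im,n,cx,cy,z,half=.065,s=2000):
    # up=+x, left=+y ; pixel centre = (cx,cy)
    m=int(2*half*s);v,u=np.mgrid[:m,:m]
    P=np.stack([cx+half-(v+.5)/s,cy+half-(u+.5)/s,np.full(u.shape,z)],-1).reshape(-1,3)
    uv=proj(n,P).astype(np.float32).reshape(m,m,2)
    o=cv2.remap(im,uv[...,0],uv[...,1],cv2.INTER_CUBIC)
    for k in range(0,m,int(.01*s)):
        L=10 if (k//20)%5 else 18
        o[:L//2,k]=255;o[k,:L//2]=255
    o[m//2-3:m//2+4,m//2]=(255,0,255);o[m//2,m//2-3:m//2+4]=(255,0,255)
    return o
E
python3 - <<'E'
from h import *
im=np.load("top0.npy")
k=512/800
S=[("tubB",487,264,.06),("tubY",347,267,.06),("lidB",235,308,.024),("lidY",580,337,.024),("carton",345,264,.088),("tray",445,342,.024)]
T=[]
for n,u,v,z in S:
    c=unproj("top",(u*k,v*k),z)
    if n.startswith("lid"):
        hsv=cv2.cvtColor(im,cv2.COLOR_RGB2HSV)
        h=cv2.inRange(hsv,(100,120,50),(125,255,255)) if n[-1]=="B" else cv2.inRange(hsv,(22,120,60),(34,255,255))
        _,l=cv2.connectedComponents(h);lab=l[int(v*k)-8:int(v*k)+8,int(u*k)-8:int(u*k)+8];lab=np.bincount(lab[lab>0]).argmax()
        ct=cv2.findContours((l==lab).astype(np.uint8),0,1)[0][0][:,0]
        pts=np.array([unproj("top",p,z)[:2] for p in ct]);(a,b),rr=cv2.minEnclosingCircle((pts*1000).astype(np.float32));print(n,"circle",a,b,rr)
    c=np.round(c,2);print(n,c)
    T.append(ortho(im,"top",c[0],c[1],.052 if n[:3]=="lid" else z,half=.065 if n!="tray" else .11, s=2000 if n!="tray" else 2000*.065/.11))
T=[t[:260,:260] if t.shape[0]>=260 else cv2.copyMakeBorder(t,0,260-t.shape[0],0,260-t.shape[1],0) for t in T]
o=np.vstack([np.hstack(T[:3]),np.hstack(T[3:])]);cv2.imwrite("pics/o1.png",o[:,:,::-1])
E
```

```text
tubB [ 0.58 -0.12  0.06]
tubY [0.57 0.13 0.06]
lidB circle 500.4466857910156 342.5088195800781 50.443416595458984
lidB [0.5  0.34 0.02]
lidY circle 451.3815612792969 -290.776611328125 49.77967071533203
lidY [ 0.45 -0.29  0.02]
carton [0.58 0.13 0.09]
tray [ 0.44 -0.05  0.02]
```

View pics/o1.png

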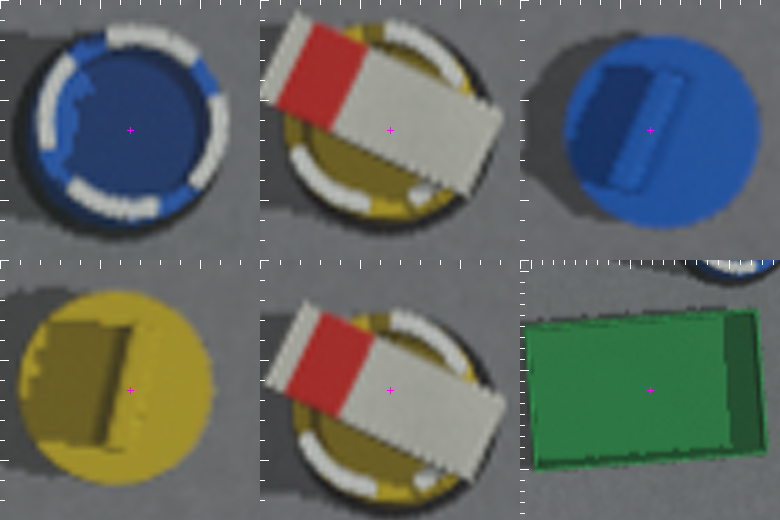

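Crops: the blue lid is confirmed (bar at about -21.5°), the yellow lid's bar is at about -11.6°. The carton's top corners give a centre of about (0.5795, 0.1315) with the long axis at 63°. Tray centre is about (0.441, -0.047), yaw 3°. Blue collar gaps are at about 30°; I refine that and work out the carton reach.

```bash
cat >> h.py <<'E'
def go(x,y,z,ang,dxyz=None):
    """row numbers to TCP x,y,z with tool-y along world angle ang (deg, mod 180)"""
    from scipy.spatial.transform import Rotation as R
    s=r.state();q=s["eef_rot"];M=R.from_quat([q[1],q[2],q[3],q[0]]).as_matrix()
    d=M.T@(np.array([x,y,z])-s["tcp_pos"]);a=np.degrees(np.arctan2(M[1,1],M[0,1]))
    turn=-((ang-a+90)%180-90);j=np.degrees(s["joint_positions"][5])
    print("t",round(s["time_s"],2),"tcp",s["tcp_pos"].round(4),"ang %.1f"%a,"row",(d/.75).round(4),"roll %.3f"%(turn/45),"j6 %.0f"%j,"open %.4f"%s["opening"],"F",s["contact_force"].round(1),"grip %.0f"%s["gripper_force"])
def collar(im,x0,y0,n="top",z=.06):
    hsv=cv2.cvtColor(im,cv2.COLOR_RGB2HSV);w=((hsv[...,1]<70)&(hsv[...,2]>130)).astype(np.float32)
    best=[]
    th=np.arange(0,360,3);rr=np.array([41,43.5,46])/1e3;ro=np.array([36,51])/1e3
    for x in np.arange(x0-.008,x0+.0081,.001):
        for y in np.arange(y0-.008,y0+.0081,.001):
            def ring(R):
                P=np.array([[x+q*np.cos(np.radians(t)),y+q*np.sin(np.radians(t)),z] for q in R for t in th])
                uv=proj(n,P).astype(np.float32);return cv2.remap(w,uv[:,0],uv[:,1],1).reshape(len(R),-1)
            a=ring(rr).mean(0);b=ring(ro).mean()
            for g in range(0,90):
                gap=np.abs((th-g+45)%90-45)<14
                best.append((a[~gap].mean()-a[gap].mean()-b,x,y,g))
    best.sort(reverse=True);B=np.array(best[:15]);print("collar",B[0].round(4),"mean top",B.mean(0).round(4),B.std(0).round(4))
E
python3 - <<'E'
from h import *
im=np.load("top0.npy");collar(im,.584,-.1215)
collar(np.load("scene0.npy"),.584,-.1215,"scene")
go(.5795,.1315,.15,153.4)
E
```

```text
collar [ 0.8847  0.584  -0.1215 31.    ] mean top [ 0.8576  0.5842 -0.1215 30.6   ] [1.6200e-02 4.0000e-04 6.0000e-04 1.4514e+00]
collar [ 0.566   0.588  -0.1205 31.    ] mean top [ 0.5604  0.5874 -0.1201 30.6   ] [4.6000e-03 5.0000e-04 5.0000e-04 1.4514e+00]
t 0.1 tcp [0.1996 0.4581 0.2499] ang 66.5 row [-0.6384 -0.1969  0.1333] roll -1.932 j6 90 open 0.0856 F [ 0.1 -0.6 -0. ] grip 0
```

```bash
python3 -m crank '[-0.6384,-0.1969,0,-1,-0.4,-0.6384,-0.1969,0,-1,-0.4,-0.6384,-0.1969,0,-1,-0.4,-0.6384,-0.1969,0,-1,-0.4,-0.6384,-0.1969,0,-1,-0.4,-0.6384,-0.1969,0,-1,-0.4,-0.6384,-0.1969,0,-1,-0.4,-0.6384,-0.1969,0,-1,-0.4]' 40
python3 -c "
from h import *
go(.5795,.1315,.11,153.4)"
```

```text
time_s: 1.1
tcp_pos: [0.556, 0.1517, 0.2501]
eef_rot: [-0.0, -0.186, 0.983, 0.0]
contact_force: [0.1, 1.7, -0.4]
opening: 0.06
gripper_force: 0.0
t 1.1 tcp [0.556  0.1517 0.2501] ang 111.5 row [-0.0194 -0.0366  0.1868] roll -0.932 j6 -6 open 0.0600 F [ 0.1  1.7 -0.4] grip 0
```

```bash
python3 -m crank '[-0.0194,-0.0366,0.1,-0.932,-0.4,-0.0194,-0.0366,0.1,-0.932,-0.4,-0.0194,-0.0366,0.15,-0.932,-0.4,-0.0194,-0.0366,0.15,-0.932,-0.4,-0.0194,-0.0366,0.15,-0.932,-0.4,-0.0194,-0.0366,0.15,-0.932,-0.4]'
python3 -c "
from h import *
go(.5795,.1315,.083,153.4)"
```

```text
time_s: 1.85
tcp_pos: [0.5786, 0.1333, 0.1381]
eef_rot: [0.0, -0.524, 0.852, -0.0]
contact_force: [-0.4, 0.3, -0.2]
opening: 0.0597
gripper_force: 0.0
t 1.85 tcp [0.5786 0.1333 0.1381] ang 153.2 row [ 0.0016 -0.0021  0.0735] roll -0.005 j6 -50 open 0.0597 F [-0.4  0.3 -0.2] grip 0
```

```bash
python3 -m crank '[0.0016,-0.0021,0.0755,0,-0.4,0.0016,-0.0021,0.0755,0,-0.4,0.0016,-0.0021,0.0755,0,1,0.0016,-0.0021,0.0755,0,1,0.0016,-0.0021,0.0755,0,1,0.0016,-0.0021,0.0755,0,1]' 30
python3 -c "
from h import *
go(.5795,.1315,.15,153.4)"
```

```text
time_s: 2.6
tcp_pos: [0.5802, 0.1317, 0.0828]
eef_rot: [0.001, -0.525, 0.851, -0.0]
contact_force: [0.3, 0.2, 9.7]
opening: 0.0448
gripper_force: 33.2
t 2.6 tcp [0.5802 0.1317 0.0828] ang 153.4 row [ 0.0005  0.0005 -0.0896] roll -0.000 j6 -51 open 0.0448 F [0.3 0.2 9.7] grip 33
```

```bash
python3 -m crank '[0,0,-0.09,0,1,0,0,-0.09,0,1,0,0,-0.09,0,1]'
python3 -c "
from h import *
go(.441,-.047,.15,183.2)
go(.441,-.047,.025,183.2)
im=r.camera('top');np.save('t1.npy',im)
cv2.imwrite('pics/t1.png',cv2.resize(im[130:330,130:400,::-1],(800,593),interpolation=cv2.INTER_CUBIC))"
```

```text
time_s: 2.98
tcp_pos: [0.5796, 0.1315, 0.1493]
eef_rot: [0.001, -0.525, 0.851, -0.0]
contact_force: [-0.8, 0.3, -1.1]
opening: 0.0443
gripper_force: 32.2
t 2.98 tcp [0.5796 0.1315 0.1493] ang 153.4 row [ 0.2956  0.0587 -0.0013] roll -0.662 j6 -51 open 0.0443 F [-0.8  0.3 -1.1] grip 32
t 2.98 tcp [0.5796 0.1315 0.1493] ang 153.4 row [0.2957 0.0589 0.1654] roll -0.662 j6 -51 open 0.0443 F [-0.8  0.3 -1.1] grip 32
```

View pics/t1.png

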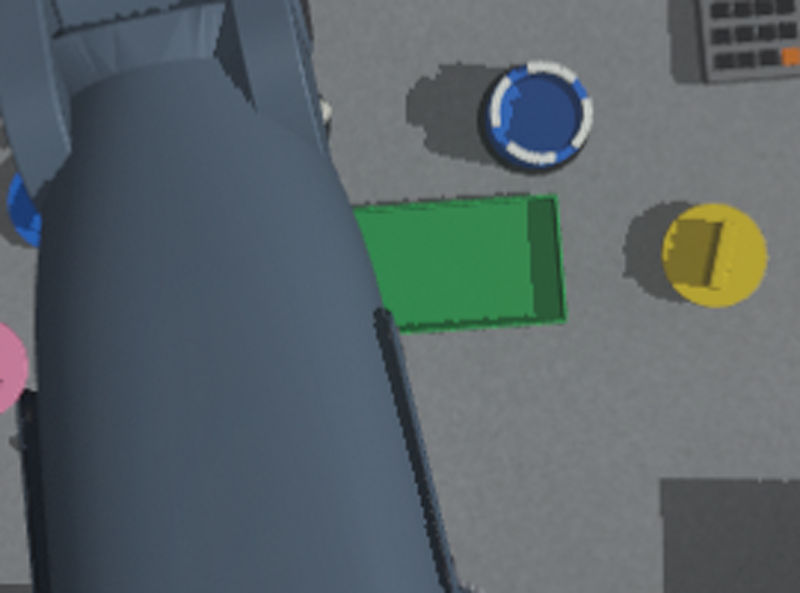

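The arm covers the yellow tub in this picture, but grip force and a 44 mm opening show the carton is held. Next I carry it over the tray.

```bash
python3 -m crank '[0.2957,0.0589,0,-0.662,1,0.2957,0.0589,0,-0.662,1,0.2957,0.0589,0,-0.662,1,0.2957,0.0589,0,-0.662,1,0.2957,0.0589,0.08,-0.662,1,0.2957,0.0589,0.08,-0.662,1,0.2957,0.0589,0.13,-0.662,1,0.2957,0.0589,0.13,-0.662,1]'
python3 -c "
from h import *
go(.441,-.047,.028,183.2)"
```

```text
time_s: 4.03
tcp_pos: [0.4393, -0.0467, 0.0507]
eef_rot: [0.001, 0.727, -0.687, -0.001]
contact_force: [-1.0, 0.3, -0.3]
opening: 0.0444
gripper_force: 32.1
t 4.03 tcp [ 0.4393 -0.0467  0.0507] ang -176.8 row [ 0.0006 -0.0024  0.0303] roll 0.001 j6 -99 open 0.0444 F [-1.   0.3 -0.3] grip 32
```

```bash
python3 -m crank '[0,-0.0024,0.0297,0,1,0,-0.0024,0.0297,0,1,0,-0.0024,0.0297,0,1]'
python3 -c "
from h import *
go(.441,-.047,.028,183.2)"
```

```text
time_s: 4.4
tcp_pos: [0.443, -0.047, 0.0304]
eef_rot: [-0.0, 0.727, -0.687, 0.0]
contact_force: [0.1, 0.4, -1.0]
opening: 0.0444
gripper_force: 32.2
t 4.4 tcp [ 0.443  -0.047   0.0304] ang -176.8 row [-0.0001  0.0026  0.0032] roll 0.000 j6 -99 open 0.0444 F [ 0.1  0.4 -1. ] grip 32
```

```bash
python3 -m crank '[0,0,0.002,0,1,0,0,0.004,0,1,0,0,0.004,0,1]'
python3 -m crank '[0,0,0,0,0.1,0,0,0,0,-0.4,0,0,0,0,-0.4,0,0,-0.1,0,-0.4,0,0,-0.22,0,-0.4,0,0,-0.22,0,-0.4,0,0,-0.22,0,-0.4]'
python3 -c "
from h import *
go(.5,.342,.2,68.5)"
```

```text
time_s: 4.78
tcp_pos: [0.4427, -0.0471, 0.0267]
eef_rot: [-0.0, 0.727, -0.687, 0.0]
contact_force: [-2.3, 1.0, 12.1]
opening: 0.0441
gripper_force: 33.4
time_s: 5.65
tcp_pos: [0.4438, -0.0472, 0.1937]
eef_rot: [-0.002, 0.727, -0.687, 0.002]
contact_force: [0.1, -0.4, -0.6]
opening: 0.0598
gripper_force: 0.0
t 5.65 tcp [ 0.4438 -0.0472  0.1937] ang -176.8 row [-0.5139 -0.1038 -0.0083] roll -1.451 j6 -99 open 0.0598 F [ 0.1 -0.4 -0.6] grip 0
```

```bash
python3 -m crank '[-0.5139,-0.1038,0,-1,0,-0.5139,-0.1038,0,-1,0,-0.5139,-0.1038,0,-1,0,-0.5139,-0.1038,0,-1,0,-0.5139,-0.1038,0,-1,0,-0.5139,-0.1038,0,-1,0,-0.5139,-0.1038,0,-1,0,-0.5139,-0.1038,0,-1,0]' 60
python3 - <<'E'
from h import *
im=r.camera("top")
go(.5005,.342,.12,68.5)
T=ortho(im,"top",.44,-.047,.024,.11,2500);Y=ortho(im,"top",.57,.13,.06,.065,3000)
o=np.zeros((550,940,3),np.uint8);o[:550,:550]=T;o[:390,550:]=Y
cv2.imwrite("pics/o2.png",cv2.resize(o[:,:,::-1],(800,468)))
collar(im,.57,.13)
E
```

```text
time_s: 6.65
tcp_pos: [0.4979, 0.3431, 0.1892]
eef_rot: [0.001, 0.935, -0.356, -0.001]
contact_force: [-0.8, 0.8, 0.7]
opening: 0.0423
gripper_force: 0.0
t 6.7 tcp [0.498  0.342  0.1897] ang -131.8 row [ 0.0025 -0.0024  0.0929] roll -0.450 j6 -104 open 0.0429 F [-0.2  0.1  0.5] grip 0
collar [ 0.8847  0.577   0.136  10.    ] mean top [0.8613 0.5766 0.1364 8.4   ] [1.8900e-02 5.0000e-04 5.0000e-04 1.4514e+00]
```

View pics/o2.png

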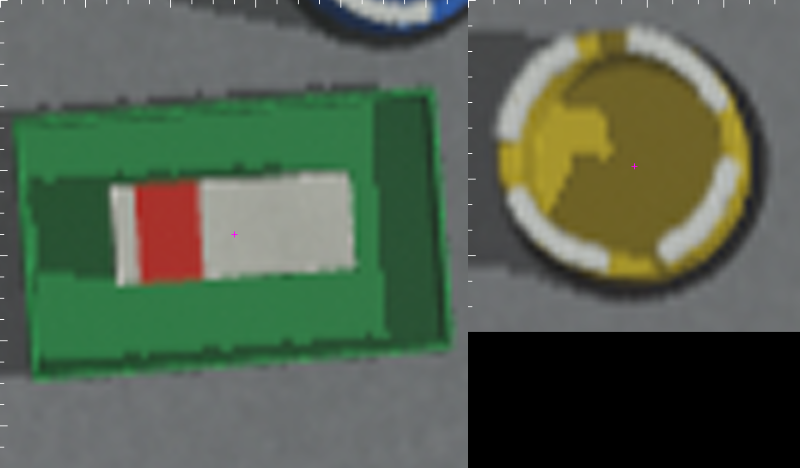

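The carton lies flat in the tray. The yellow collar is open at (0.577, 0.136) with gaps at about 9°. Next, descend on the blue lid's bar.

```bash
python3 -m crank '[0.0025,-0.0024,0.06,-0.45,0,0.0025,-0.0024,0.12,-0.45,0,0.0025,-0.0024,0.15,-0.45,0,0.0025,-0.0024,0.1840,-0.45,0,0.0025,-0.0024,0.1840,-0.45,0]' 60
python3 -c "
from h import *
go(.5005,.342,.047,68.5)"
```

```text
time_s: 7.32
tcp_pos: [0.4999, 0.3402, 0.0513]
eef_rot: [0.001, 0.982, -0.188, -0.001]
contact_force: [0.1, 0.2, 0.7]
opening: 0.0427
gripper_force: 0.0
t 7.33 tcp [0.4999 0.3402 0.0513] ang -111.6 row [-0.0002 -0.0025  0.0058] roll -0.003 j6 -124 open 0.0427 F [0.1 0.2 0.7] grip 0
```

```bash
python3 -m crank '[0,-0.0025,0.0055,0,0,0,-0.0025,0.0055,0,1,0,-0.0025,0.0055,0,1,0,-0.0025,0.0055,0,1,0,-0.0025,0.0055,0,1,0,-0.0025,0.0055,0,1]' 60
python3 -c "
from h import *
go(.5005,.342,.17,68.5)"
```

```text
time_s: 8.07
tcp_pos: [0.5022, 0.3443, 0.0497]
eef_rot: [-0.0, 0.982, -0.187, 0.001]
contact_force: [-0.4, -1.3, 6.4]
opening: 0.0128
gripper_force: 59.7
t 8.07 tcp [0.5022 0.3443 0.0497] ang -111.6 row [-0.0009  0.0035 -0.1604] roll -0.001 j6 -124 open 0.0128 F [-0.4 -1.3  6.4] grip 60
```

```bash
python3 -m crank '[0,0,-0.08,0,1,0,0,-0.13,0,1,0,0,-0.16,0,1,0,0,-0.16,0,1]'
python3 -c "
from h import *
go(.585,-.121,.17,210.7)"
```

```text
time_s: 8.57
tcp_pos: [0.5025, 0.3445, 0.1703]
eef_rot: [-0.001, 0.982, -0.187, 0.001]
contact_force: [-0.3, -0.3, -2.5]
opening: 0.0128
gripper_force: 59.4
t 8.57 tcp [0.5025 0.3445 0.1703] ang -111.6 row [ 3.303e-01  5.369e-01 -3.000e-04] roll 0.839 j6 -124 open 0.0128 F [-0.3 -0.3 -2.5] grip 59
```

```bash
python3 -m crank '[0.06,0.1,0,0.2,1,0.13,0.2,0,0.4,1,0.19,0.3,0,0.6,1,0.25,0.4,0,0.839,1,0.29,0.47,0,0.839,1,0.33,0.537,0,0.839,1,0.33,0.537,0,0.839,1,0.33,0.537,0,0.839,1]'
python3 - <<'E'
from h import *
go(.585,-.121,.115,210.7)
E
```

```text
time_s: 9.57
tcp_pos: [0.5834, -0.1244, 0.1671]
eef_rot: [0.0, 0.868, -0.496, -0.001]
contact_force: [0.6, -0.4, -2.0]
opening: 0.013
gripper_force: 59.5
t 9.57 tcp [ 0.5834 -0.1244  0.1671] ang -149.4 row [-0.0027 -0.0043  0.0694] roll -0.003 j6 -133 open 0.0130 F [ 0.6 -0.4 -2. ] grip 59
```

```bash
python3 -m crank '[-0.0027,-0.0043,0.03,0,1,-0.0027,-0.0043,0.06,0,1,-0.0027,-0.0043,0.06,0,1,-0.0027,-0.0043,0.06,0,1]'
python3 - <<'E'
from h import *
go(.585,-.121,.1,210.7)
im=r.camera("scene");p=proj("scene",[.585,-.121,.08])[0].astype(int);print(p)
cv2.imwrite("pics/s2.png",cv2.resize(im[p[1]-60:p[1]+60,p[0]-80:p[0]+80,::-1],(800,600),interpolation=cv2.INTER_CUBIC))
E
```

```text
time_s: 10.07
tcp_pos: [0.5857, -0.118, 0.1239]
eef_rot: [0.0, 0.869, -0.495, -0.0]
contact_force: [0.5, 0.6, -1.1]
opening: 0.0125
gripper_force: 59.3
t 10.07 tcp [ 0.5857 -0.118   0.1239] ang -149.3 row [0.0029 0.0028 0.0319] roll -0.000 j6 -132 open 0.0125 F [ 0.5  0.6 -1.1] grip 59
[204 232]
```

View pics/s2.png

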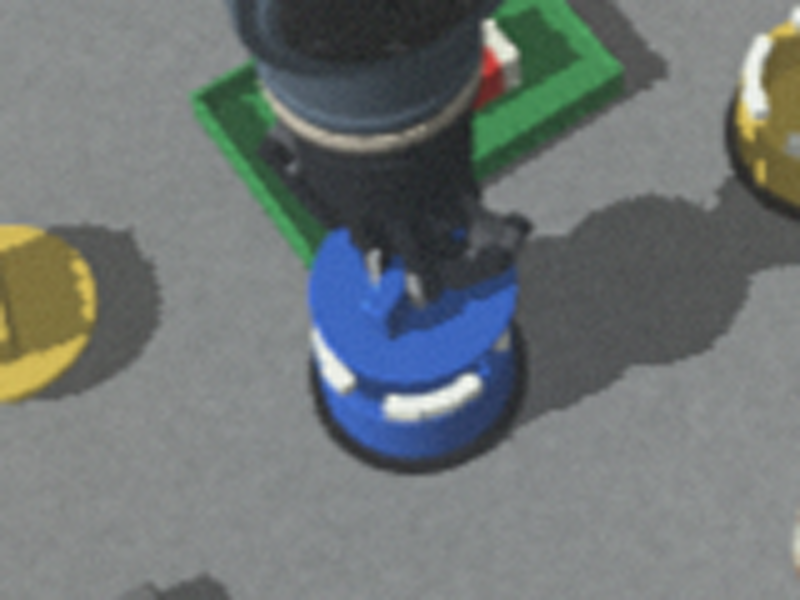

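The lid hangs level over the blue tub with the bar pointing at a gap. I lower it gently.

```bash
python3 -m crank '[0.0029,0.0028,0.01,0,1,0.0029,0.0028,0.018,0,1,0.0029,0.0028,0.026,0,1,0.0029,0.0028,0.026,0,1]'
python3 - <<'E'
from h import *
go(.585,-.121,.0917,210.7)
E
```

```text
time_s: 10.62
tcp_pos: [0.5847, -0.121, 0.1037]
eef_rot: [0.0, 0.869, -0.495, -0.0]
contact_force: [0.3, -1.1, -2.2]
opening: 0.0127
gripper_force: 59.4
t 10.62 tcp [ 0.5847 -0.121   0.1037] ang -149.3 row [ 0.0002 -0.0004  0.016 ] roll -0.000 j6 -132 open 0.0127 F [ 0.3 -1.1 -2.2] grip 59
```

Next: small steps down, watching the force.

```bash
python3 -m crank '[0,0,0.004,0,1,0,0,0.006,0,1,0,0,0.006,0,1]'
python3 -m crank '[0,0,0.0015,0,1,0,0,0.003,0,1,0,0,0.003,0,1]'
```

```text
time_s: 11.0
tcp_pos: [0.585, -0.1211, 0.0998]
eef_rot: [0.0, 0.869, -0.495, -0.0]
contact_force: [-0.2, 0.3, -1.6]
opening: 0.013
gripper_force: 59.4
time_s: 11.38
tcp_pos: [0.585, -0.1211, 0.0974]
eef_rot: [0.0, 0.869, -0.495, -0.0]
contact_force: [-0.7, -0.1, -1.9]
opening: 0.0126
gripper_force: 59.4
```

```bash
python3 -m crank '[0,0,0.0015,0,1,0,0,0.003,0,1,0,0,0.003,0,1]'
python3 -m crank '[0,0,0.0015,0,1,0,0,0.003,0,1,0,0,0.003,0,1]'
```

```text
time_s: 11.75
tcp_pos: [0.5849, -0.1211, 0.0952]
eef_rot: [0.0, 0.869, -0.495, -0.0]
contact_force: [-0.6, 0.1, -2.1]
opening: 0.0126
gripper_force: 59.4
time_s: 12.12
tcp_pos: [0.585, -0.1211, 0.0929]
eef_rot: [0.0, 0.869, -0.495, -0.0]
contact_force: [0.4, 0.2, -2.5]
opening: 0.0125
gripper_force: 59.4
```

```bash
python3 -m crank '[0,0,0,0,0.5,0,0,0,0,0.2,0,0,0,0,0.2,0,0,-0.04,0,0.2,0,0,-0.1,0,0.2,0,0,-0.1,0,0.2,0,0,-0.1,0,0.2]'
python3 - <<'E'
from h import *
go(.4515,-.291,.17,78.4)
E
```

```text
time_s: 13.0
tcp_pos: [0.5849, -0.1211, 0.1676]
eef_rot: [0.0, 0.869, -0.495, -0.0]
contact_force: [-0.2, 0.5, 0.1]
opening: 0.0339
gripper_force: 0.0
t 13.0 tcp [ 0.5849 -0.1211  0.1676] ang -149.3 row [ 0.104   0.2686 -0.0031] roll -1.060 j6 -132 open 0.0339 F [-0.2  0.5  0.1] grip 0
```

```bash
python3 -m crank '[0.104,0.2686,0,0.98,0.2,0.104,0.2686,0,0.98,0.2,0.104,0.2686,0,0.98,0.2,0.104,0.2686,0,0.98,0.2,0.104,0.2686,0,0.98,0.2,0.104,0.2686,0,0.98,0.2]'
python3 -m crank '[0,0,0,0.98,0.2,0,0,0,0.98,0.2,0,0,0,0.98,0.2,0,0,0,0.98,0.2,0,0,0,0.98,0.2]'
python3 -m crank '[0,0,0,0.98,0.2,0,0,0,0.98,0.2,0,0,0,0.98,0.2,0,0,0,0.98,0.2,0,0,0,0.98,0.2,0,0,0,0.98,0.2]'
python3 - <<'E'
from h import *
go(.4515,-.291,.048,78.4)
im=r.camera("top")
Y=ortho(im,"top",.585,-.121,.066,.065,3000)
im=r.camera("scene");p=proj("scene",[.585,-.121,.06])[0].astype(int)
S=cv2.resize(im[p[1]-40:p[1]+39,p[0]-65:p[0]+65],None,fx=3,fy=3,interpolation=2)
S=cv2.resize(S,(390,240));cv2.imwrite("pics/o3.png",np.hstack([Y,np.vstack([S,np.zeros((150,390,3),np.uint8)])])[:,:,::-1])
E
```

```text
time_s: 13.75
tcp_pos: [0.4516, -0.2904, 0.1673]
eef_rot: [-0.0, -0.62, 0.784, 0.001]
contact_force: [-0.3, -0.4, -0.5]
opening: 0.0343
gripper_force: 0.0
time_s: 14.38
tcp_pos: [0.4522, -0.29, 0.1676]
eef_rot: [-0.0, -0.281, 0.96, 0.0]
contact_force: [0.1, 0.1, -0.8]
opening: 0.0343
gripper_force: 0.0
time_s: 15.12
tcp_pos: [0.4518, -0.2907, 0.1679]
eef_rot: [-0.0, 0.098, 0.995, 0.0]
contact_force: [0.3, -0.2, -0.4]
opening: 0.0341
gripper_force: 0.0
t 15.12 tcp [ 0.4518 -0.2907  0.1679] ang 78.8 row [ 0.0003 -0.0005  0.1599] roll 0.008 j6 -22 open 0.0341 F [ 0.3 -0.2 -0.4] grip 0
```

View pics/o3.png

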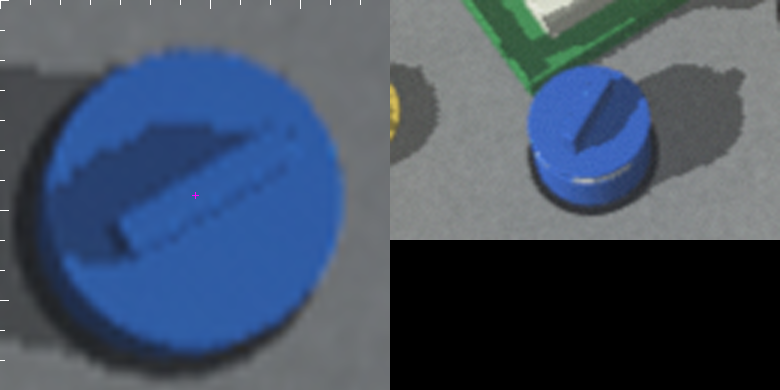

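The blue lid sits level and centred with only a sliver of collar showing, so it is home. Now the yellow lid.

```bash
python3 -m crank '[0.0003,-0.0005,0.08,0,0.2,0.0003,-0.0005,0.13,0,0.2,0.0003,-0.0005,0.157,0,0.2,0.0003,-0.0005,0.157,0,0.2,0.0003,-0.0005,0.157,0,1,0.0003,-0.0005,0.157,0,1,0.0003,-0.0005,0.157,0,1,0.0003,-0.0005,0.157,0,1]' 60
python3 - <<'E'
from h import *
go(.4515,-.291,.17,78.4)
E
```

```text
time_s: 16.23
tcp_pos: [0.452, -0.2918, 0.0516]
eef_rot: [0.001, 0.101, 0.995, -0.001]
contact_force: [-0.5, 0.0, 7.4]
opening: 0.0128
gripper_force: 60.1
t 16.23 tcp [ 0.452  -0.2918  0.0516] ang 78.4 row [ 0.0006  0.0008 -0.1579] roll 0.000 j6 -21 open 0.0128 F [-0.5  0.   7.4] grip 60
```

```bash
python3 -m crank '[0,0,-0.08,0,1,0,0,-0.13,0,1,0,0,-0.158,0,1,0,0,-0.158,0,1]'
python3 - <<'E'
from h import *
go(.5768,.1363,.17,98.5)
E
```

```text
time_s: 16.73
tcp_pos: [0.4521, -0.2918, 0.1705]
eef_rot: [0.001, 0.101, 0.995, -0.001]
contact_force: [0.2, -1.1, -2.9]
opening: 0.0125
gripper_force: 59.6
t 16.73 tcp [ 0.4521 -0.2918  0.1705] ang 78.4 row [-4.810e-02  5.926e-01  1.000e-04] roll -0.447 j6 -21 open 0.0125 F [ 0.2 -1.1 -2.9] grip 60
```

```bash
python3 -m crank '[-0.008,0.08,0,-0.1,1,-0.015,0.16,0,-0.2,1,-0.022,0.24,0,-0.3,1,-0.03,0.32,0,-0.4,1,-0.036,0.4,0,-0.447,1,-0.042,0.48,0,-0.447,1,-0.0481,0.55,0,-0.447,1,-0.0481,0.5926,0,-0.447,1]'
python3 -m crank '[0,0,0,0,1,0,0,0.04,0,1,0,0,0.06,0,1,0,0,0.07,0,1,0,0,0.07,0,1,0,0,0.07,0,1]'
python3 - <<'E'
from h import *
go(.5768,.1363,.1056,98.5)
E
```

```text
time_s: 17.73
tcp_pos: [0.5759, 0.1392, 0.1672]
eef_rot: [-0.001, -0.075, 0.997, -0.0]
contact_force: [1.2, -0.9, -2.7]
opening: 0.0129
gripper_force: 59.7
time_s: 18.48
tcp_pos: [0.5765, 0.1367, 0.117]
eef_rot: [0.001, -0.074, 0.997, 0.0]
contact_force: [0.8, 0.3, -2.0]
opening: 0.0126
gripper_force: 59.6
t 18.48 tcp [0.5765 0.1367 0.117 ] ang 98.5 row [-0.0003 -0.0006  0.0153] roll -0.000 j6 5 open 0.0126 F [ 0.8  0.3 -2. ] grip 60
```

```bash
python3 -m crank '[0,-0.0006,0.008,0,1,0,-0.0006,0.0153,0,1,0,-0.0006,0.0153,0,1]'
python3 -m crank '[0,0,0.003,0,1,0,0,0.006,0,1,0,0,0.006,0,1]'
python3 -m crank '[0,0,0.0015,0,1,0,0,0.003,0,1,0,0,0.003,0,1]'
```

```text
time_s: 18.85
tcp_pos: [0.5761, 0.1364, 0.1045]
eef_rot: [-0.0, -0.074, 0.997, 0.0]
contact_force: [-0.4, -0.8, -1.3]
opening: 0.013
gripper_force: 59.7
time_s: 19.23
tcp_pos: [0.5767, 0.1369, 0.1004]
eef_rot: [0.001, -0.074, 0.997, 0.0]
contact_force: [3.3, 4.2, -1.7]
opening: 0.0124
gripper_force: 59.8
time_s: 19.6
tcp_pos: [0.5767, 0.1369, 0.0983]
eef_rot: [0.001, -0.074, 0.997, 0.001]
contact_force: [3.6, 4.8, -1.1]
opening: 0.0127
gripper_force: 60.0
```

```bash
python3 -m crank '[-0.0008,0.0009,0,0,1,-0.0008,0.0009,0.0015,0,1,-0.0008,0.0009,0.003,0,1,-0.0008,0.0009,0.003,0,1]'
python3 -m crank '[0,0,0.001,0,1,0,0,0.002,0,1,0,0,0.002,0,1]'
```

```text
time_s: 20.1
tcp_pos: [0.5767, 0.1372, 0.0957]
eef_rot: [-0.0, -0.074, 0.997, 0.0]
contact_force: [3.4, 3.9, -1.8]
opening: 0.0127
gripper_force: 59.7
time_s: 20.48
tcp_pos: [0.5767, 0.1372, 0.0943]
eef_rot: [0.0, -0.074, 0.997, 0.0]
contact_force: [3.2, 4.4, -1.6]
opening: 0.0131
gripper_force: 60.1
```

Within 1 mm of home with light force; release, then retreat and check.

```bash
python3 -m crank '[0,0,0,0,0.5,0,0,0,0,0.2,0,0,0,0,0.2,0,0,-0.04,0,0.2,0,0,-0.1,0,0.2,0,0,-0.1,0,0.2]'
python3 -m crank '[0.25,0.3,-0.1,0,0.2,0.25,0.3,-0.1,0,0.2,0.25,0.3,-0.1,0,0.2,0.25,0.3,-0.1,0,0.2,0.25,0.3,-0.1,0,0.2,0.25,0.3,-0.1,0,0.2,0.25,0.3,-0.1,0,0.2]'
python3 - <<'E'
from h import *
im=r.camera("top");sc=r.camera("scene");o=[]
for c in((.585,-.121),(.577,.1365)):
    Y=cv2.resize(ortho(im,"top",*c,.066,.065,3000),(300,300))
    p=proj("scene",[*c,.06])[0].astype(int)
    S=cv2.resize(sc[p[1]-30:p[1]+30,p[0]-30:p[0]+30],(300,300),interpolation=2);o.append(np.vstack([Y,S]))
cv2.imwrite("pics/f.png",np.hstack(o)[:,:,::-1])
E
```

```text
time_s: 21.22
tcp_pos: [0.5783, 0.1374, 0.1726]
eef_rot: [0.003, -0.074, 0.997, 0.0]
contact_force: [0.8, -0.3, 0.3]
opening: 0.0341
gripper_force: 0.0
time_s: 22.1
tcp_pos: [0.358, 0.3316, 0.2437]
eef_rot: [-0.0, -0.074, 0.997, -0.0]
contact_force: [0.9, 0.3, 0.9]
opening: 0.0342
gripper_force: 0.0
```

View pics/f.png

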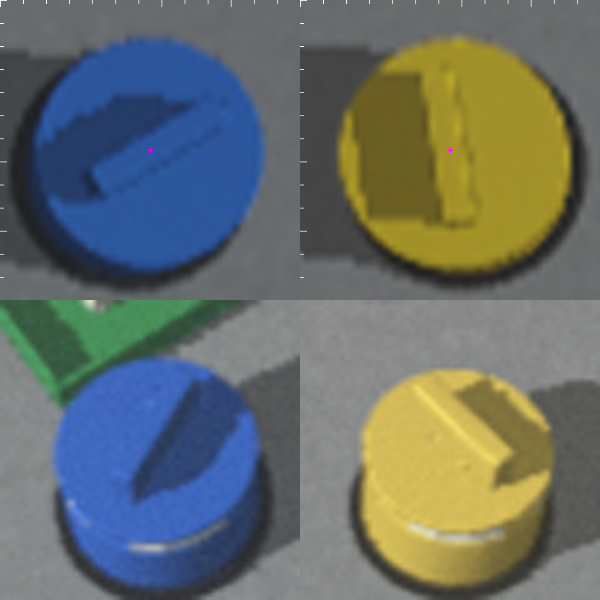

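Both lids sit level and centred with the same thin sliver of collar showing. Both went down past the riding height with almost no force, so both are home.

```bash
python3 -c "
from cell import r
print(r.finish_job())"
```

```text
the job is handed in; nothing more can be done
None
```

I handed the job in at about 22 s. Both lids look fully home on the tubs of their own colour and the carton is flat in the tray, going by the final pictures, the lowering heights and the low forces; the hand-in returned no verdict.

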